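# Stamp the scraper blade in the guarded marking press

## Robot

A 6-joint arm with a two-finger parallel gripper is mounted at the origin on the work surface. World frame = base frame: x ahead of the robot, y to its left, z up, the work surface at z = 0. Lengths are in m, angles in rad, forces in N, time in s.
With the tool pointing down it reaches from about 0.35 to 0.85 m from the base axis. Payload 8.1 kg.
Tool frame: the origin (TCP) lies at the very end of the fingers, on their centre line; the grasp point (between the pads) lies 19 mm behind it (pinch_z is the distance from the TCP to the grasp point, in m); z points along the fingers, y is the direction in which the jaws open and shut (so a half turn about z gives the same grasp; the last joint's range is limited). The gripper opens to 93 mm and grips with 3 to 60 N. Pads are 15 mm wide; open, the fingers measure 128 mm over their backs; the gripper's body (75 mm by 188 mm) begins 65 mm behind the grasp point.
Start: joints at [-0.085, 0.13, 1.488, -0, 1.523, -0.085], TCP at [0.6, 0, 0.188] pointing down, gripper open.
Joint ranges: [-2.96, 2.96], [-0.89, 2.26], [0.02, 2.5], [-1.34, 4.48], [0, 2.73], [-2.66, 2.66]. Speed limits (rad/s): [2.39, 2.39, 2.79, 3.14, 3.14, 3.14].

## Interface

Orientations are given as a rotation vector (axis times angle).
In Python, from plant import * gives the robot as it stands.
- The arm moves only by the tool move_arm, never from a script. Its argument "series" is a list of rows, each a list of 7 numbers: the shift along the tool's x, y, z each as a share of 10 cm, from -1 to 1, then the turn, a rotation vector about the tool's x, y, z each as a share of 180 degrees, from -1 to 1, then the opening, from -1 (shut) to 1 (fully open). In form: [[dx, dy, dz, rx, ry, rz, jaw], ...]. A call has 1 to 8 rows; each row is the pose to reach, as a shift and turn from the pose commanded when the call began, along the tool's axes at that moment, turning the shorter way round; what a row does not reach only later rows make up. A row lasts 1/10 s, in which the tool goes at most 50 mm and 8.59 degrees, less where a joint would pass 70% of its speed; a pose out of reach is approached as far as the arm can. A call with a number of a shift or a turn outside -1 to 1 is refused whole. A call with a gripper value outside its range is refused whole. The fingers move at their own pace and stop on an object; "squeeze" is the grip in N (left out, the last holds). Time passes only in rows, so rows that repeat a pose let the fingers close. It gives the time, the measured TCP pose, the force and the opening at its end, in the units of the state.
- read_state(): the state, without advancing time (a new reading comes with each control period).
- read_camera(name): name is "scene" or "side" or "wrist"; returns a dict with "frame" (400x640x3 uint8, red, green, blue), "K" (3x3 intrinsics, pixels), "rvec" (rotation vector, rad) and "tvec" (3), from world to camera coordinates, as OpenCV has them. Camera axes: x right, y down, z forward; pixel columns grow to the right and rows downward; lengths in m; the calibration is good to about 2 mm. The wrist camera is an equidistant fisheye: a pixel r from the principal point sees the ray r / f radians off the axis. A picture is of the moment at which its call begins. There is no depth.
- close_job(): hands the job in, once; it reports no verdict.
The state is a dict: "t": time; "q": joint angles; "dq": joint speeds; "joint_torque": joint torques, N m; "tool_pos": TCP position; "orientation": TCP orientation; "force": force on the tool from outside, world axes, zero at the start; "wrist_torque": the same for the moment, N m; "opening": finger opening in m.
Only numpy, scipy, OpenCV 4.12 (cv2) and the standard library are available. Lean on these libraries where they do the work, as an engineer would, in place of code of your own. Each camera call takes 0.05 s, during which the arm holds its last target.

## Task

Push the black-handled scraper along its channel without lifting it, until the handle sits fully home against the two steel stop blocks. Then reach down through the opening in the yellow guard and press the red lever paddle all the way down, hold it there for about a second and let it spring fully back up, never touching the guard. Do not press the lever before the scraper is home, leave it home, and leave the tray, bottle, screwdriver and tape roll where they are.

Things in the scene. Friction and masses are not known exactly. Their poses are not given: they have to be found in the camera images.
- press: Grey marking press fixed on the bench; place and yaw vary. Origin on the bench top, z up. In its own frame (mm): bed x -70..70, y -200..180, top z = 20; channel for the scraper along y at x = 0 between two rails (38 apart, 12 wide, y -190..10, tops z = 28); anvil under the stamp at x = 0, y = 100; column behind the guard at x 100..140, y 75..125, with lever cheeks up to z = 149.
- stop (a point): Point fixed on the press at x = 0, y = 20, z = 34 mm of the press: the face (looking to the press's -y) of the two steel stop blocks, tops at z = 44 mm, with a 25 mm gap between them for the blade. The handle's blade-side end must come against this face.
- guard: Yellow guard frame with clear side panels, fixed on the press and moving with it; must not be touched. Its origin and axes are those of press. Outside it covers x from -65 to 65 and y from 40 to 160 mm of the press, roof from z = 146 to 154 mm; its posts stand on the bed.
- window (a point): Centre of the rectangular opening in the guard's flat level roof, on the roof's upper face (z = 154 mm). The opening is 90 mm along the press's x and 80 mm along its y; frame bars 20 mm wide surround it.
- paddle (a point): Centre of the top face of the red lever paddle, 40 x 40 mm, level at rest, right under the middle of the opening and 12 mm below the roof's upper face (z = 142 mm). It moves down about 23 mm when pressed fully.
- lever (a joint): Angle of the lever, rad: 0 at rest (up), 0.19 at its lower stop. Pivot 120 mm from the paddle's centre towards the press's +x. A spring returns it; it takes about 3 N at the paddle at the start and about 7 N at the bottom.
- tail (a point): Centre of the scraper's tail face (the end of the handle away from the blade), half-way up the handle (14 mm above its underside). It is pushed towards the press's +y. With the handle home this point is at y = -90 mm of the press; it starts 50 to 90 mm short of that.
- scraper: Loose scraper lying in the channel, 0.08 to 0.17 kg, slides freely. Origin under the middle of the handle; y axis points from handle to blade, along the press's y. Handle: black, 34 wide, 110 long (y), 28 mm high. Blade: steel strip 20 wide, 3 thick, 100 mm long beyond the handle, 12 to 15 mm above the underside; it runs between the stop blocks and under the guard.
- tray: Loose blue open tray 110 x 150 x 50 mm (x, y, z), origin under its centre. Leave alone.
- oil: Loose white bottle, 48 mm diameter, 110 mm high, origin under its centre, upright. Leave alone.
- driver: Loose screwdriver with green handle lying on the bench. Leave alone.
- tape: Loose yellow roll lying flat, 84 mm outside diameter, 24 mm high, origin under its centre. Leave alone.
Not all that is in view belongs to the job. What is meant by the scraper is not orange or purple, and is the smaller of those in its own colour.

How it is judged:
By the outcome, as a careful person would: the job done as asked, in the order asked, and still so for the second after the job is handed in, with the robot touching nothing.
It also fails if it takes over 46 s, if anything falls off the work surface, if the arm or the gripper's body presses on something with over 40 N, if the wrist force passes 120 N, or if a joint passes its speed limit or range.

## Working session

There is one attempt and no reset: what is moved stays moved. The work goes in short steps, Python scripts to look and compute and a tool call to move; the robot and the scene stay as the last step left them, time stands still between calls to the robot, and variables do not carry over. Pictures are saved under pics/ and viewed, and the job is handed in when it is done.

Besides the shell and the picture viewer there is one more tool, called after "Request:" by a JSON object that holds its "api" and its "payload", one argument or row to a line. move_arm: Moves the arm, as the interface text tells. Shift numbers are shares of 10 cm and turn numbers shares of 180 degrees, none past 1 either way. Its arguments: {"type":"object","properties":{"series":{"type":"array","items":{"type":"array","items":{"type":"number"}}},"squeeze":{"type":"number"}},"required":["series"]}

```bash
mkdir -p pics; ls
python3 - <<'E'
from plant import *
import cv2
s=read_state(); print(s)
for n in ["scene","side","wrist"]:
    c=read_camera(n); cv2.imwrite(f"pics/{n}0.png",c["frame"][:,:,::-1]); print(n,c["K"].tolist(),c["rvec"],c["tvec"])
E
```

```text
pics
{'t': 0.0, 'q': array([-8.53953974e-02,  1.31150853e-01,  1.48928409e+00, -9.70070599e-06,
        1.52300781e+00, -8.53819995e-02]), 'dq': array([-0.0012603 , -0.00059277,  0.00168844, -0.00072356,  0.00051088,
       -0.00107359]), 'joint_torque': array([-1.61290725e-03, -5.59853125e+01, -4.91755986e+01,  7.67333270e-02,
        3.59135563e-02, -2.97389461e-04]), 'tool_pos': array([5.99366920e-01, 7.53313362e-05, 1.87191027e-01]), 'orientation': array([-2.22045926e+00, -2.22043056e+00,  1.88299966e-03]), 'force': array([-0.26843379, -0.46879084, -0.10497805]), 'wrist_torque': array([ 0.02559286,  0.06606056, -0.03154087]), 'opening': 0.0930273346089324}
scene [[465.25108577792497, 0.0, 313.79193410474005], [0.0, 465.25108577792497, 196.14270966739784], [0.0, 0.0, 1.0]] [ 2.19964863  1.33989066 -0.43337994] [-0.27927684 -0.28564774  1.63684906]
side [[498.3141187052571, 0.0, 320.4067358870864], [0.0, 498.3141187052571, 207.38481181858165], [0.0, 0.0, 1.0]] [ 0.45645516 -2.80974031  1.01336214] [0.51018884 0.19031243 1.67996613]
wrist [[309.70691628693146, 0.0, 320.25929870890093], [0.0, 309.70691628693146, 205.99364266562898], [0.0, 0.0, 1.0]] [-2.87151706e+00 -6.31208595e-04  1.62282296e-03] [-0.60019555 -0.03218348  0.39028292]
```

View pics/scene0.png

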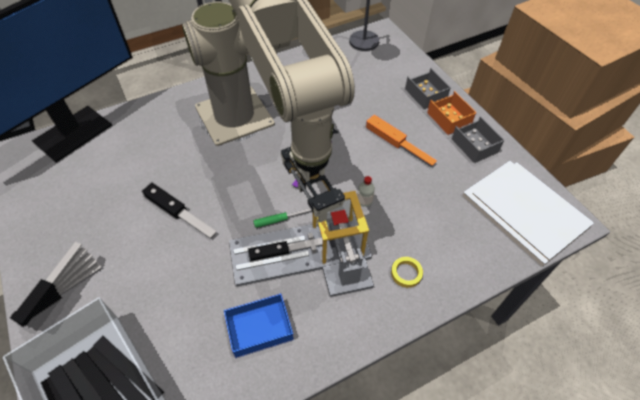

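View pics/side0.png

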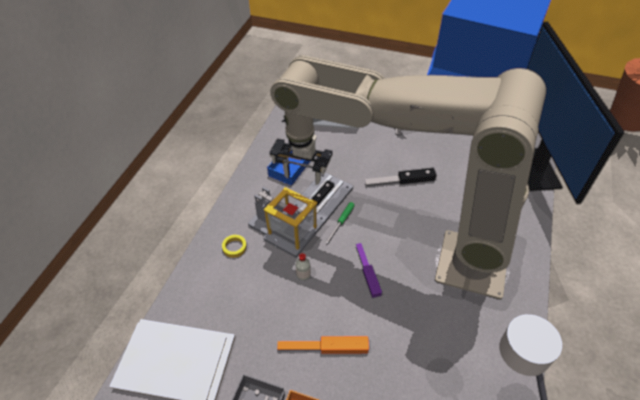

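View pics/wrist0.png

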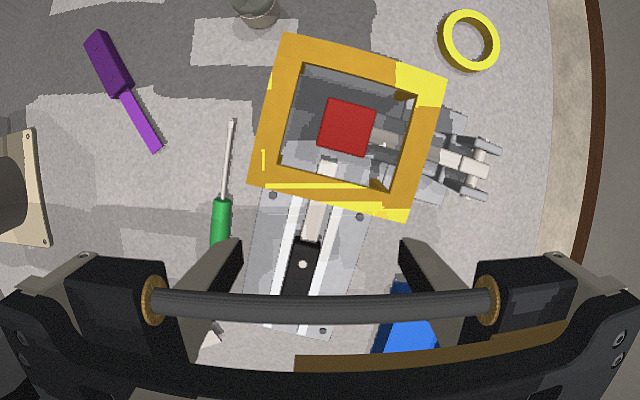

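Scene view: the black scraper in the channel is at (268,249). Things it could be confused with are the larger black one at (178,205), the black one with fingers at (35,300), the orange one at (385,130) and the purple one at (297,184). The wrist view shows the yellow guard roof around (347,125) and the red paddle at (347,127).

```bash
cat > h.py <<'E'
import numpy as np, cv2
from plant import *
def ray(c,uv,fish=False):
    K=c["K"];R=cv2.Rodrigues(np.array(c["rvec"]))[0];t=np.array(c["tvec"])
    x=(uv[0]-K[0,2])/K[0,0];y=(uv[1]-K[1,2])/K[1,1]
    if fish:
        r=np.hypot(x,y); s=np.sin(r)/r if r>1e-9 else 1; d=np.array([x*s,y*s,np.cos(r)])
    else: d=np.array([x,y,1.])
    return -R.T@t, R.T@d
def onz(c,uv,z,fish=False):
    o,d=ray(c,uv,fish); return o+d*(z-o[2])/d[2]
def proj(c,P,fish=False):
    R=cv2.Rodrigues(np.array(c["rvec"]))[0]; p=R@np.array(P)+c["tvec"]; K=c["K"]
    if fish:
        r=np.hypot(p[0],p[1]); th=np.arctan2(r,p[2]); q=p[:2]/r*th
    else: q=p[:2]/p[2]
    return q*K[0,0]+K[:2,2]
def crop(c,x0,x1,y0,y1,s,name):
    f=c["frame"][y0:y1,x0:x1,::-1]; cv2.imwrite(f"pics/{name}.png",cv2.resize(f,None,fx=s,fy=s,interpolation=cv2.INTER_CUBIC))
E
python3 - <<'E'
from h import *
w=read_camera("wrist"); s=read_camera("scene"); d=read_camera("side")
np.save
hsv=cv2.cvtColor(w["frame"],cv2.COLOR_RGB2HSV)
m=cv2.inRange(hsv,(15,120,80),(35,255,255)); m[:, :230]=0; m[235:]=0; m[:,455:]=0
m[:100,440:]*=0
n,l,st,_=cv2.connectedComponentsWithStats(m); k=1+np.argmax(st[1:,4]); cs,_=cv2.findContours((l==k).astype(np.uint8),cv2.RETR_EXTERNAL,cv2.CHAIN_APPROX_NONE)
h=cv2.convexHull(max(cs,key=cv2.contourArea))
a=cv2.approxPolyDP(h,8,True)[:,0]; print("roof px",a.tolist())
P=np.array([onz(w,p,.154,True) for p in a]); print(P.round(4).tolist()); print("sides",[round(float(np.linalg.norm(P[i]-P[i-1])),4) for i in range(len(P))])
mr=cv2.inRange(hsv,(0,150,80),(8,255,255)); mr[:, :280]=0;mr[:,420:]=0;mr[200:]=0
cr=max(cv2.findContours(mr,0,1)[0],key=cv2.contourArea)
Q=np.array([onz(w,p,.142,True) for p in cr[:,0]])[:,:2]; print("paddle",cv2.minAreaRect((Q*1000).astype(np.float32)))
H=np.array([onz(w,p,.154,True) for p in h[:,0]])[:,:2]; print("roof",cv2.minAreaRect((H*1000).astype(np.float32)))
crop(s,220,380,185,300,5,"sc1"); crop(d,230,390,150,270,5,"sd1"); crop(w,220,420,180,350,4,"wc1")
E
```

```text
roof px [[283, 32], [439, 76], [441, 105], [404, 222], [246, 183]]
[[0.5729, 0.143, 0.154], [0.6914, 0.1129, 0.154], [0.6933, 0.0902, 0.154], [0.6677, -0.0037, 0.154], [0.5432, 0.0279, 0.154]]
sides [0.1189, 0.1223, 0.0229, 0.0973, 0.1285]
paddle ((620.30029296875, 69.76504516601562), (39.20232009887695, 39.29661560058594), 75.3248519897461)
roof ((620.402587890625, 69.61128997802734), (120.41602325439453, 130.62831115722656), 75.38810729980469)
```

View pics/sc1.png

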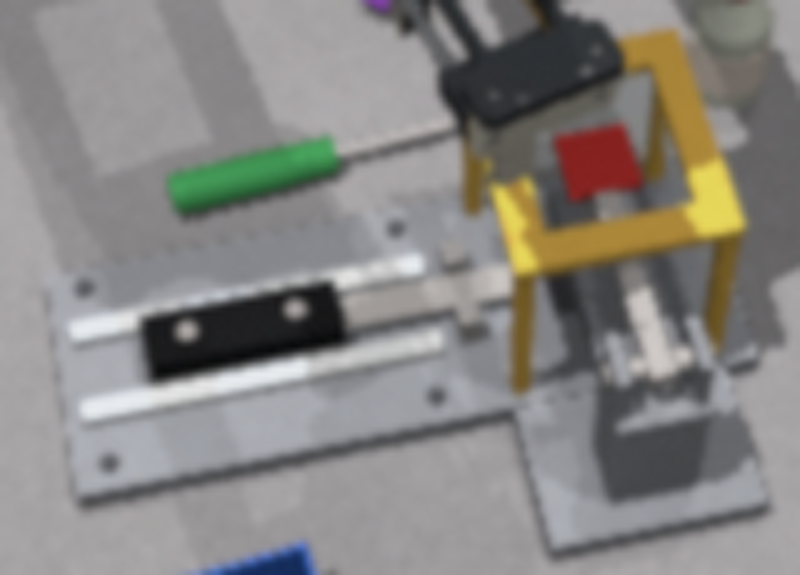

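View pics/sd1.png

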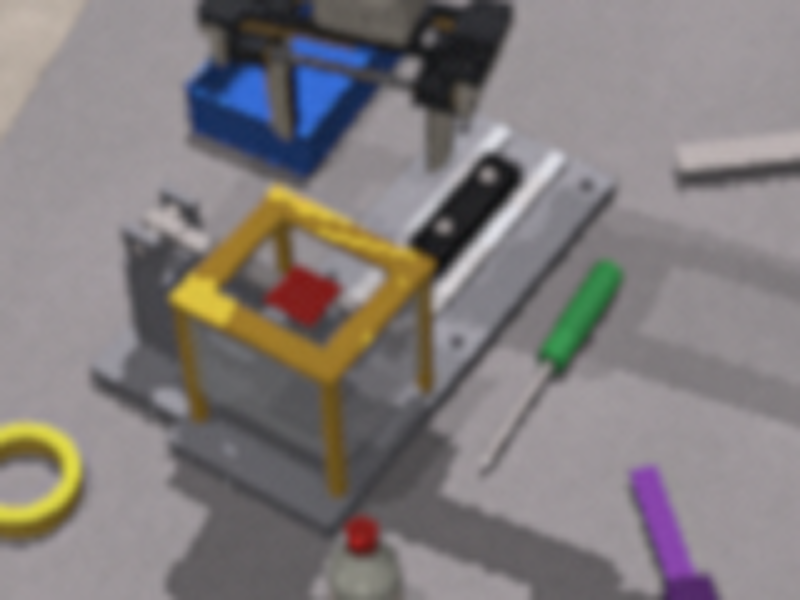

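View pics/wc1.png

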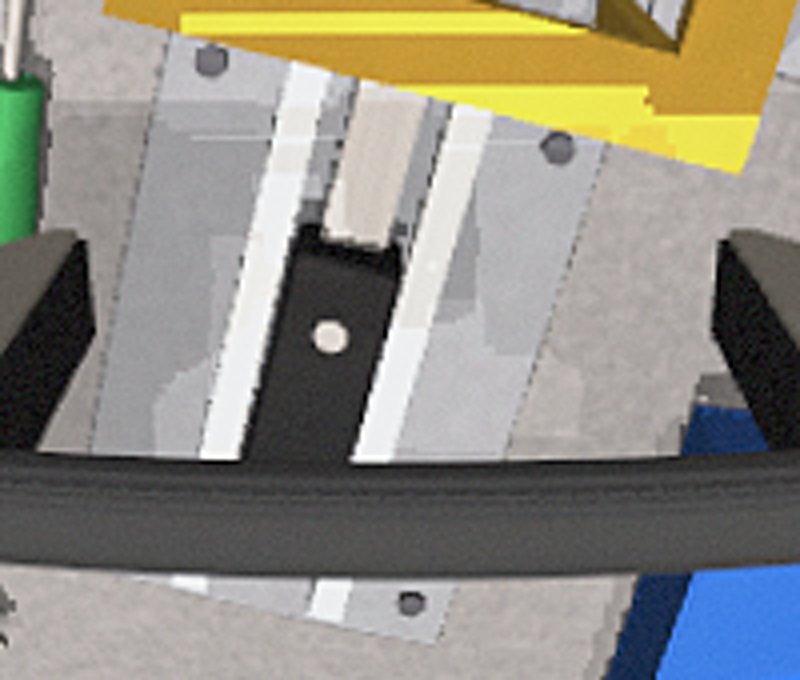

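The roof (130.6x120.4 mm) and the paddle (39x39 mm) match their given sizes, and their centres agree to within 0.2 mm. The press yaw is about -14.6°. Next I measure the tail and check the press frame in the scene and side views.

```bash
cat >> h.py <<'E'
yaw=np.radians(-14.65); Rp=np.array([[np.cos(yaw),-np.sin(yaw),0],[np.sin(yaw),np.cos(yaw),0],[0,0,1]])
O=np.array([.6203,.0697,0])-Rp@[0,.1,0]
def p2w(p): return O+Rp@(np.array(p)/1000)
def w2p(P): return (Rp.T@(np.array(P)-O))*1000
def handle(c,lo,hi):
    # dark pixels whose ray at z=48 falls within channel
    g=c["frame"].max(2); pts=[]
    for v in range(400):
        for u in range(640):
            if g[v,u]<60:
                p=w2p(onz(c,(u,v),.048))
                if abs(p[0])<14 and lo<p[1]<hi: pts.append(p[1])
    return np.percentile(pts,[0,1,99,100]),len(pts)
E
python3 - <<'E'
from h import *
s=read_camera("scene"); d=read_camera("side")
for n,c in(("scene",s),("side",d)): print(n,*handle(c,-220,-20))
# dots and tail top corners by eye in scene crop
for n,p,z in(("rail start",(75,325),.028),("tail top L",(143,318),.048),("tail top R",(150,352),.048),("front top L",(333,283),.048),("rail end",(420,263),.028),("bed corner",(80,495),.020)):
    print(n,w2p(onz(s,(220+p[0]/5,185+p[1]/5),z)).round(1))
for n,p,z in(("tailL",(490,155),.048),("tailR",(518,170),.048),("rail end",(500,128),.028),("rail end2",(560,152),.028),("bed corner",(615,185),.02)):
    print(n,w2p(onz(d,(230+p[0]/5,150+p[1]/5),z)).round(1))
# other black scraper length, for size comparison
for p in [(145,186),(186,214),(215,234)]: print(onz(s,p,.02).round(3))
st=read_state(); print(st["tool_pos"], p2w([0,-205,150]),p2w([0,-205,32]))
E
```

```text
scene [-149.6404002  -148.5055981   -45.48818792  -43.76076078] 266
side [-144.22678122 -143.98162887  -40.12899953  -39.92898412] 107
rail start [ -26.6 -186.5   28. ]
tail top L [ -11.1 -148.4   48. ]
tail top R [  10.6 -147.6   48. ]
front top L [ -9.9 -43.2  48. ]
rail end [-23.6   8.3  28. ]
bed corner [  71.9 -197.    20. ]
tailL [   6.6 -144.2   48. ]
tailR [ -19.2 -142.7   48. ]
rail end [  25.4 -187.6   28. ]
rail end2 [ -26.5 -191.2   28. ]
bed corner [ -75.5 -191.2   20. ]
[ 0.182 -0.363  0.02 ]
[ 0.339 -0.284  0.02 ]
[ 0.443 -0.232  0.02 ]
[5.99926835e-01 3.74333370e-05 1.88086502e-01] [ 0.54316131 -0.22538409  0.15      ] [ 0.54316131 -0.22538409  0.032     ]
```

Tail measured at press y ≈ -147 in the scene view and ≈ -144 in the side view, so about 55 mm short of home. That is inside the 50–90 mm range. The scraper handle is about 105–110 mm long and the other black one about 175 mm, so the one in the channel is the right choice. Moving behind the tail.

Request:
{"api": "move_arm", "payload": {
  "series": [
    [-0.5, -0.12, 0, 0, 0, 0.04, -1],
    [-1, -0.25, 0, 0, 0, 0.0814, -1],
    [-1, -0.25, 0, 0, 0, 0.0814, -1],
    [-1, -0.25, 0, 0, 0, 0.0814, -1]
  ],
  "squeeze": 10
}}

```text
t: 0.8
tool_pos: [0.5748, -0.1012, 0.1883]
orientation: [-2.488, -1.918, -0.0]
force: [0.1, 0.4, -0.3]
opening: 0.0656
```

```bash
cat > st.py <<'E'
from h import *
s=read_state(); R=cv2.Rodrigues(s["orientation"])[0]
print("t",s["t"],"press",w2p(s["tool_pos"]).round(1),"F press",(Rp.T@s["force"]).round(2),"open",round(s["opening"],4),"toolx in press",(Rp.T@R)[:,0].round(3),"tooly",(Rp.T@R)[:,1].round(3),"toolz",(Rp.T@R)[:,2].round(3))
E
python3 st.py
```

```text
t 0.8 press [ -0.8 -76.9 188.3] F press [ 0.01  0.42 -0.33] open 0.0656 toolx in press [0.002 1.    0.   ] tooly [ 1.    -0.002  0.   ] toolz [ 0.  0. -1.]
```

Request:
{"api": "move_arm", "payload": {
  "series": [
    [-0.5, 0.01, 0, 0, 0, 0, -1],
    [-1, 0.01, 0, 0, 0, 0, -1],
    [-1, 0.01, 0.4, 0, 0, 0, -1],
    [-1, 0.01, 0.8, 0, 0, 0, -1],
    [-1, 0.01, 0.8, 0, 0, 0, -1],
    [-1, 0.01, 0.8, 0, 0, 0, -1]
  ]
}}

```text
t: 1.4
tool_pos: [0.5505, -0.1956, 0.1081]
orientation: [-2.483, -1.921, 0.001]
force: [-0.3, -0.2, 0.2]
opening: 0.0177
```

```bash
python3 st.py
python3 - <<'E'
from h import *
w=read_camera("wrist"); crop(w,200,460,60,400,2,"w2"); s=read_camera("scene"); crop(s,200,380,150,300,4,"s2")
E
```

```text
t 1.4 press [  -0.4 -174.3  108.1] F press [-0.27 -0.27  0.24] open 0.0177 toolx in press [-0.002  1.     0.001] tooly [ 1.     0.002 -0.002] toolz [-0.002  0.001 -1.   ]
```

View pics/w2.png

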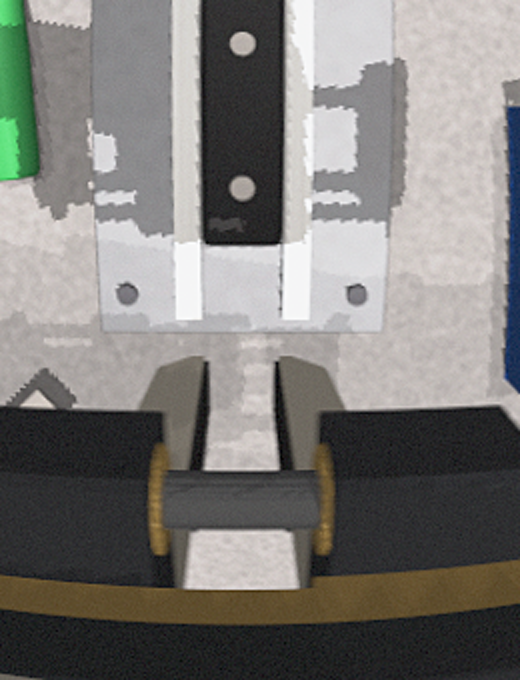

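View pics/s2.png

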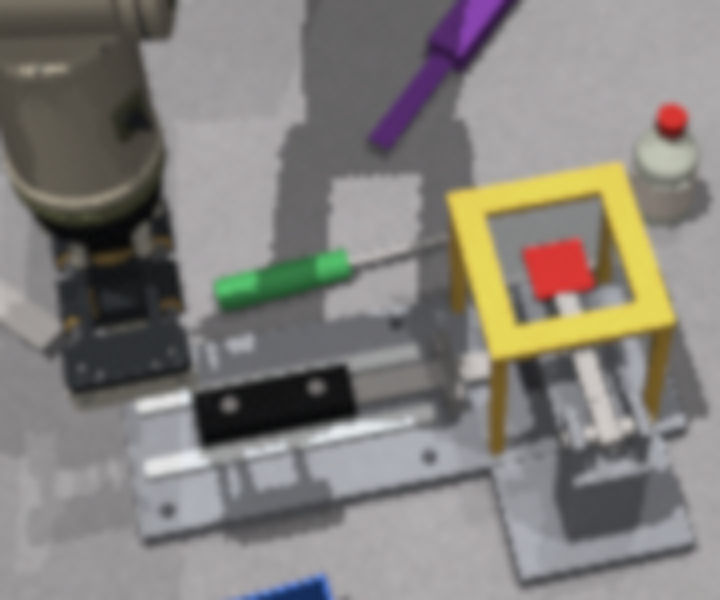

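The wrist crop shows the handle's tail edge at crop (242,243), i.e. pixel (321,182), with the fingers behind it and nearly shut.

```bash
python3 - <<'E'
from h import *
w=read_camera("wrist")
for n,p,z in(("tailL",(205,243),.048),("tailR",(281,243),.048),("bedL",(102,331),.02),("bedR",(384,331),.02),("railL in",(203,319),.028),("railR in",(281,319),.028)):
    print(n,w2p(onz(w,(200+p[0]/2,60+p[1]/2),z,True)).round(1))
E
python3 st.py
```

```text
tailL [ -12.  -151.6   48. ]
tailR [  20.5 -151.6   48. ]
bedL [ -65.8 -201.4   20. ]
bedR [  75.2 -201.3   20. ]
railL in [ -14.5 -192.2   28. ]
railR in [  22.6 -192.2   28. ]
t 1.55 press [   2.1 -175.1  111.3] F press [ 0.43 -0.75  1.3 ] open 0.0057 toolx in press [-0.002  1.    -0.001] tooly [1.    0.002 0.004] toolz [ 0.004 -0.001 -1.   ]
```

The wrist view puts the press centreline about 4 mm off in x. The arm may still have been settling, so I measure again at rest.

```bash
cat > m.py <<'E'
from h import *
def press_feat():
    w=read_camera("wrist"); 
    for n,p,z in(("tailL",(205,243),.048),("tailR",(281,243),.048),("bedL",(102,331),.02),("bedR",(384,331),.02)):
        print(n,w2p(onz(w,(200+p[0]/2,60+p[1]/2),z,True)).round(1))
    return w
E
python3 - <<'E'
from m import *
for i in range(3):
    w=press_feat(); s=read_state(); print(w["tvec"],w["rvec"],w2p(s["tool_pos"]).round(1),s["t"])
crop(w,200,460,60,400,2,"w3")
for n in("scene","side"):
    c=read_camera(n); g=c["frame"]; crop(c,*( (200,380,150,300,4) if n=="scene" else (230,390,150,270,5)),n+"3")
E
```

```text
tailL [ -11.7 -151.9   48. ]
tailR [  20.8 -151.9   48. ]
bedL [ -65.5 -201.6   20. ]
bedR [  75.7 -201.7   20. ]
[-0.58617238 -0.06058475  0.29993044] [-2.84889129  0.3646325   0.042852  ] [   2.  -175.3  111.2] 1.6
tailL [ -11.7 -152.    48. ]
tailR [  20.8 -152.    48. ]
bedL [ -65.5 -201.8   20. ]
bedR [  75.6 -201.8   20. ]
[-0.58613294 -0.06055546  0.29979844] [-2.84879772  0.36500829  0.04285589] [   1.8 -175.4  110.8] 1.65
tailL [ -12.  -152.1   48. ]
tailR [  20.5 -152.1   48. ]
bedL [ -65.7 -201.7   20. ]
bedR [  75.2 -201.8   20. ]
[-0.58585561 -0.06049119  0.29971643] [-2.84885704  0.36530851  0.0435034 ] [   1.5 -175.4  110.4] 1.7
```

View pics/w3.png

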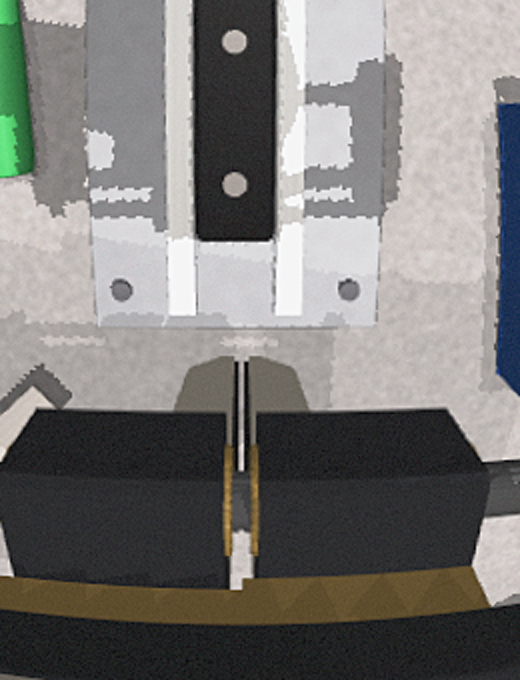

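View pics/side3.png

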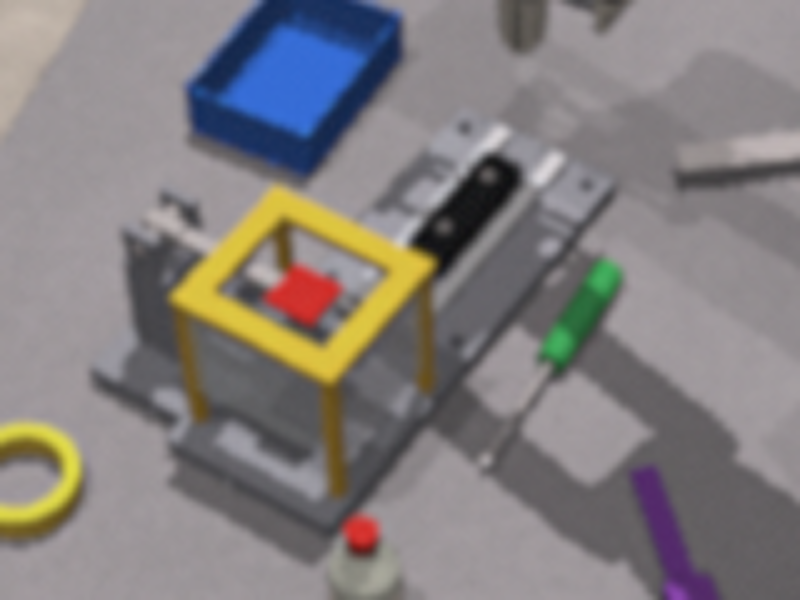

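With the pixels re-read at rest, the offset comes to about 2 mm and agrees with the measured TCP (x≈+1.5), so the press frame holds. The tail is at about y = -150. Going down behind it.

Request:
{"api": "move_arm", "payload": {
  "series": [
    [-0.05, 0, 0.2, 0, 0, 0, -1],
    [-0.05, 0, 0.4, 0, 0, 0, -1],
    [-0.05, 0, 0.6, 0, 0, 0, -1],
    [-0.05, 0, 0.73, 0, 0, 0, -1],
    [-0.05, 0, 0.73, 0, 0, 0, -1],
    [-0.05, 0, 0.73, 0, 0, 0, -1],
    [-0.05, 0, 0.73, 0, 0, 0, -1],
    [-0.05, 0, 0.73, 0, 0, 0, -1]
  ]
}}

```text
t: 2.6
tool_pos: [0.5504, -0.2022, 0.0366]
orientation: [2.485, 1.919, 0.002]
force: [0.3, -0.1, -0.5]
opening: 0.0007
```

```bash
python3 st.py
python3 - <<'E'
from h import *
d=read_camera("side"); crop(d,290,380,150,230,7,"sd4"); c=read_camera("scene"); crop(c,200,320,200,290,6,"sc4")
E
python3 st.py
```

```text
t 2.6 press [   1.1 -180.8   36.6] F press [ 0.33  0.02 -0.54] open 0.0007 toolx in press [ 0.  1. -0.] tooly [ 1.    -0.     0.002] toolz [ 0.002 -0.    -1.   ]
t 2.7 press [   0.8 -180.7   36.2] F press [0.08 0.6  0.16] open 0.0003 toolx in press [ 0.  1. -0.] tooly [ 1.    -0.     0.002] toolz [ 0.002 -0.    -1.   ]
```

View pics/sd4.png

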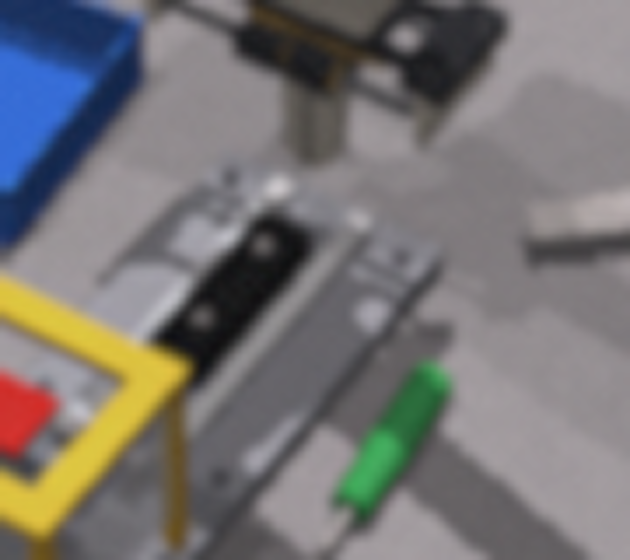

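View pics/sc4.png

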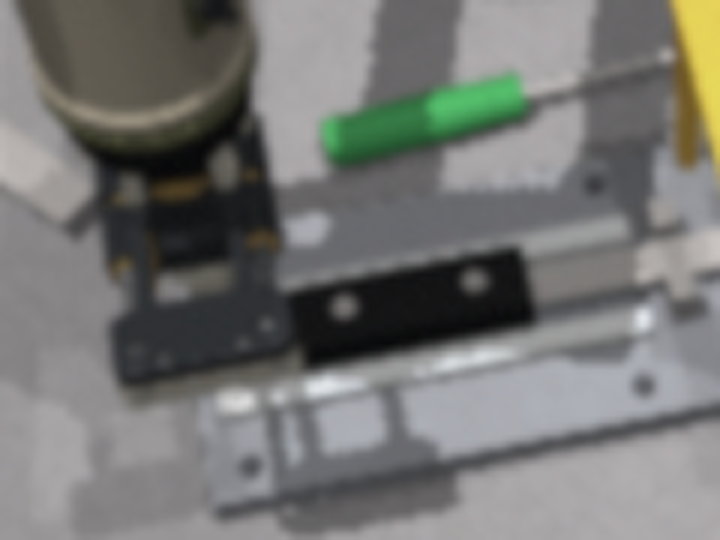

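Request:
{"api": "move_arm", "payload": {
  "series": [
    [0.1, 0, 0.02, 0, 0, 0, -1],
    [0.18, 0, 0.02, 0, 0, 0, -1],
    [0.24, 0, 0.02, 0, 0, 0, -1],
    [0.3, 0, 0.02, 0, 0, 0, -1],
    [0.36, 0, 0.02, 0, 0, 0, -1],
    [0.42, 0, 0.02, 0, 0, 0, -1],
    [0.46, 0, 0.02, 0, 0, 0, -1],
    [0.5, 0, 0.02, 0, 0, 0, -1]
  ]
}}

```text
t: 3.5
tool_pos: [0.5622, -0.1531, 0.0332]
orientation: [2.486, 1.92, -0.0]
force: [0.9, -0.7, -0.1]
opening: 0.0004
```

```bash
python3 st.py
python3 - <<'E'
from h import *
d=read_camera("side"); crop(d,270,380,150,230,7,"sd5"); c=read_camera("scene"); crop(c,200,320,200,290,6,"sc5")
E
python3 st.py
```

```text
t 3.5 press [ 1.000e-01 -1.303e+02  3.320e+01] F press [ 1.07 -0.41 -0.06] open 0.0004 toolx in press [-0.  1. -0.] tooly [1. 0. 0.] toolz [ 0. -0. -1.]
t 3.6 press [ 1.000e-01 -1.301e+02  3.320e+01] F press [-0.62  0.26 -0.11] open 0.0005 toolx in press [-0.  1.  0.] tooly [ 1.  0. -0.] toolz [-0.  0. -1.]
```

View pics/sd5.png

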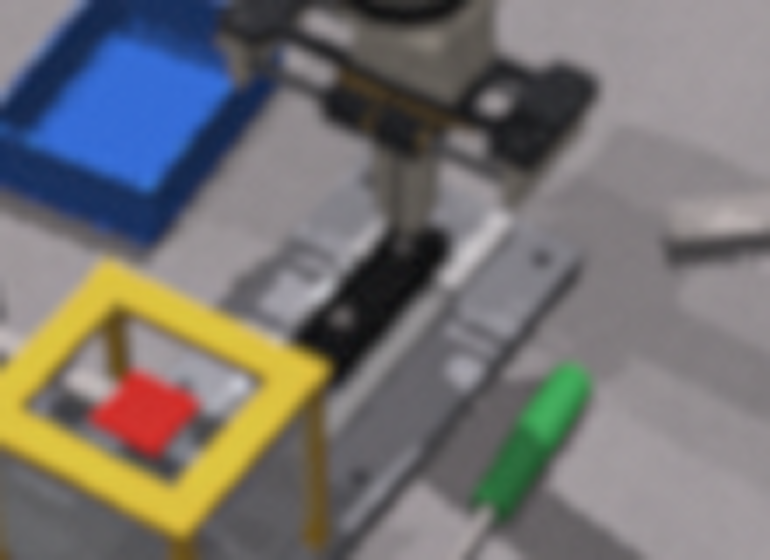

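View pics/sc5.png

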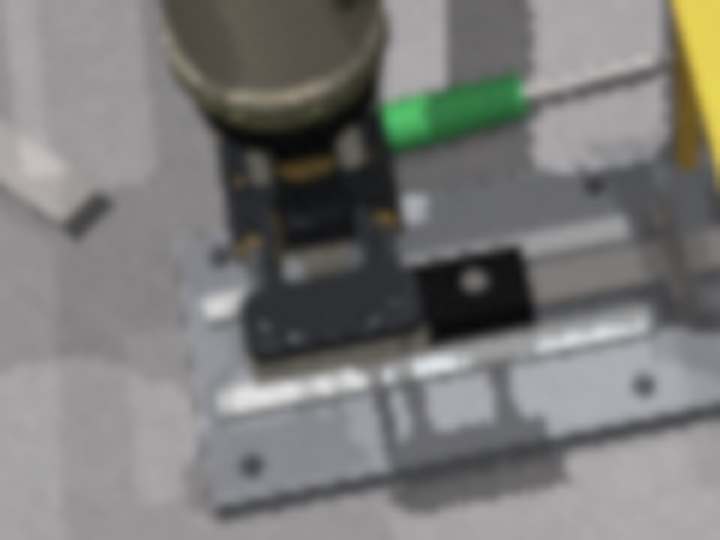

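Scene view: the handle's front edge (crop 528) and rivet have not moved, and the force is zero, so there is no contact yet. I check the true fingertip position against the handle.

Run:
```python
from h import *
d=read_camera("side"); c=read_camera("scene"); w=read_camera("wrist"); crop(w,200,460,60,400,2,"w6")
T=read_state()["tool_pos"]
print("TCP side crop",(proj(d,T)-[270,150])*7,"scene crop",(proj(c,T)-[200,200])*6)
for y in(-150,-40,-90): 
  for x in(-17,17):
    P=p2w([x,y,48]); print(x,y,"side",(proj(d,P)-[270,150])*7,"scene",(proj(c,P)-[200,200])*6)
```

```text
TCP side crop [402.49968525 256.02387404] scene crop [336.90199198 321.03633822]
-17 -150 side [449.05538711 227.89673764] scene [286.27021956 281.1458259 ]
17 -150 side [395.47316305 202.61723164] scene [296.70685288 345.84444227]
-17 -40 side [335.13565644 359.90958293] scene [523.54348224 235.30606752]
17 -40 side [280.59497343 332.93072728] scene [537.49654496 298.59001713]
-17 -90 side [387.81862304 298.85933046] scene [416.33377938 256.01833328]
17 -90 side [333.715172   272.67317285] scene [428.70799458 319.93952078]
```

View pics/w6.png

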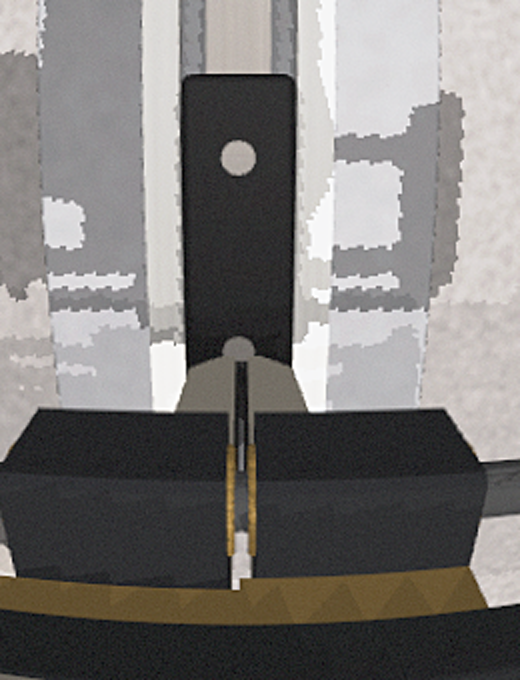

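Run:
```python
from h import *
w=read_camera("wrist"); T=read_state()["tool_pos"]; print("TCP",w2p(T))
q=proj(w,T,True); print("TCP in wrist crop",(q-[200,60])*2)
for n,p in(("tip front",(241,358)),("tipL",(190,365)),("tipR",(292,362)),("handle front L",(183,76)),("handle front R",(296,76)),("rivet2",(238,348)),("rivet1",(238,158)),("blade L",(206,30)),("blade R",(272,30)),("bed L",(47,250)),("bed R",(432,250)),("rail L in",(181,30)),("rail R in",(297,30))):
    print(n,[w2p(onz(w,(200+p[0]/2,60+p[1]/2),z,True)).round(1).tolist() for z in(.02,.033,.048,.06)])
o,_=ray(w,(320,206)); print("cam",w2p(o))
```

```text
TCP [ 1.08973319e-01 -1.30847019e+02  3.32473522e+01]
TCP in wrist crop [237.15515161 346.31259893]
tip front [[1.4, -140.3, 20.0], [1.4, -135.2, 33.0], [1.4, -129.3, 48.0], [1.4, -124.5, 60.0]]
tipL [[-17.2, -143.2, 20.0], [-16.1, -137.9, 33.0], [-14.8, -131.7, 48.0], [-13.7, -126.8, 60.0]]
tipR [[20.1, -142.0, 20.0], [18.9, -136.7, 33.0], [17.6, -130.7, 48.0], [16.5, -125.8, 60.0]]
handle front L [[-18.0, -40.6, 20.0], [-16.8, -41.6, 33.0], [-15.4, -42.8, 48.0], [-14.3, -43.7, 60.0]]
handle front R [[19.8, -40.6, 20.0], [18.6, -41.6, 33.0], [17.3, -42.8, 48.0], [16.2, -43.8, 60.0]]
rivet2 [[0.3, -136.5, 20.0], [0.4, -131.6, 33.0], [0.5, -125.9, 48.0], [0.5, -121.4, 60.0]]
rivet1 [[0.4, -68.6, 20.0], [0.4, -67.9, 33.0], [0.5, -67.1, 48.0], [0.5, -66.4, 60.0]]
blade L [[-10.3, -24.9, 20.0], [-9.6, -26.9, 33.0], [-8.7, -29.2, 48.0], [-8.1, -31.0, 60.0]]
blade R [[11.7, -24.9, 20.0], [11.1, -26.9, 33.0], [10.3, -29.2, 48.0], [9.7, -31.1, 60.0]]
bed L [[-67.9, -99.9, 20.0], [-63.6, -97.2, 33.0], [-58.7, -94.2, 48.0], [-54.7, -91.8, 60.0]]
bed R [[69.6, -99.9, 20.0], [65.4, -97.2, 33.0], [60.5, -94.2, 48.0], [56.6, -91.8, 60.0]]
rail L in [[-18.6, -24.7, 20.0], [-17.4, -26.7, 33.0], [-16.0, -29.0, 48.0], [-14.9, -30.9, 60.0]]
rail R in [[20.1, -24.7, 20.0], [18.9, -26.7, 33.0], [17.6, -29.1, 48.0], [16.5, -30.9, 60.0]]
cam [  1.14428175 -57.27927133 229.94554323]
```

The tip shows over the handle, not behind it, yet the measured TCP z is 33. I take a closer look at the fingertip in the side view.

Run:
```python
from h import *
d=read_camera("side"); crop(d,305,350,160,205,13,"sd7")
T=w2p(read_state()["tool_pos"]); print(T)
for x in(-17,17):
  for y in(-7.5,7.5):
    print(x,y,[((proj(d,p2w([T[0]+x,T[1]+y,z]))-[305,160])*13).round().tolist() for z in(33,48,60)])
```

```text
[ 9.72626956e-02 -1.30860281e+02  3.32260093e+01]
-17 -7.5 [[356.0, 353.0], [357.0, 318.0], [357.0, 290.0]]
-17 7.5 [[328.0, 386.0], [329.0, 351.0], [329.0, 323.0]]
17 -7.5 [[257.0, 306.0], [257.0, 271.0], [257.0, 243.0]]
17 7.5 [[229.0, 339.0], [229.0, 303.0], [228.0, 275.0]]
```

View pics/sd7.png

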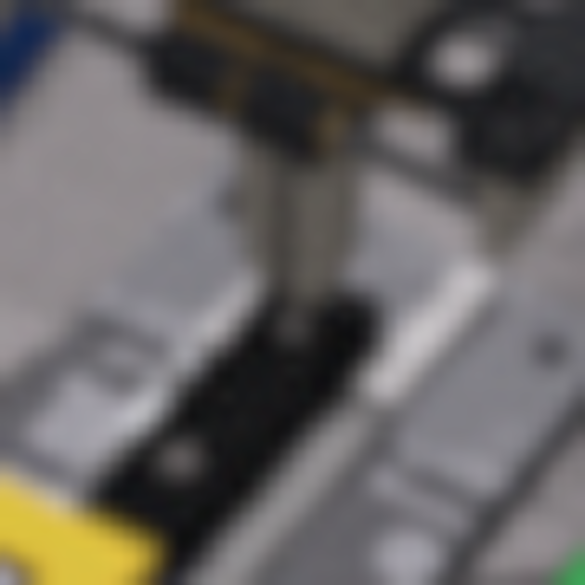

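Run:
```python
from h import *
d=read_camera("side"); 
for x in(-17,-8,0,8,17):
  for y in(-7.5,0,7.5):
    print(x,y,[((proj(d,p2w([.9+x,-180.7+y,z]))-[290,150])*7).round().tolist() for z in(36,48,60)])
im=cv2.imread("pics/sd4.png"); cv2.imwrite("pics/sd4z.png",cv2.resize(im[60:260,220:420],None,fx=3,fy=3,interpolation=2))
```

```text
-17 -7.5 [[345.0, 199.0], [346.0, 183.0], [346.0, 168.0]]
-17 0 [[338.0, 207.0], [338.0, 192.0], [339.0, 176.0]]
-17 7.5 [[330.0, 216.0], [331.0, 200.0], [331.0, 185.0]]
-8 -7.5 [[331.0, 192.0], [331.0, 177.0], [332.0, 161.0]]
-8 0 [[324.0, 200.0], [324.0, 185.0], [324.0, 170.0]]
-8 7.5 [[316.0, 209.0], [317.0, 194.0], [317.0, 178.0]]
0 -7.5 [[319.0, 186.0], [319.0, 171.0], [319.0, 156.0]]
0 0 [[311.0, 195.0], [311.0, 179.0], [312.0, 164.0]]
0 7.5 [[304.0, 203.0], [304.0, 188.0], [304.0, 173.0]]
8 -7.5 [[306.0, 180.0], [306.0, 165.0], [307.0, 150.0]]
8 0 [[299.0, 189.0], [299.0, 174.0], [299.0, 158.0]]
8 7.5 [[291.0, 197.0], [291.0, 182.0], [292.0, 167.0]]
17 -7.5 [[292.0, 174.0], [292.0, 159.0], [292.0, 143.0]]
17 0 [[285.0, 182.0], [285.0, 167.0], [285.0, 152.0]]
17 7.5 [[277.0, 191.0], [277.0, 176.0], [277.0, 160.0]]
```

View pics/sd4z.png

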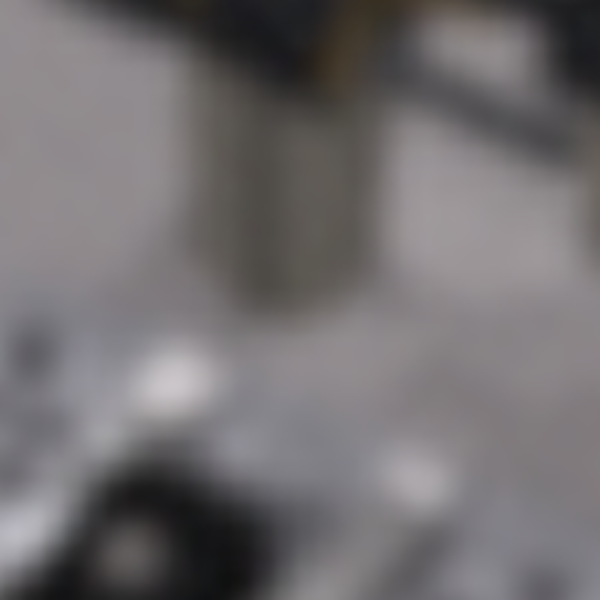

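The visible fingertip sits about 20 mm higher than the reported TCP, near the stated grasp point. That explains why it passed over the handle without force. I back off and go lower in small steps, watching the force.

Request:
{"api": "move_arm", "payload": {
  "series": [
    [-0.3, 0, 0, 0, 0, 0, -1],
    [-0.52, 0, 0, 0, 0, 0, -1],
    [-0.52, 0, 0, 0, 0, 0, -1],
    [-0.52, 0, 0, 0, 0, 0, -1],
    [-0.52, 0, 0.04, 0, 0, 0, -1],
    [-0.52, 0, 0.08, 0, 0, 0, -1],
    [-0.52, 0, 0.08, 0, 0, 0, -1],
    [-0.52, 0, 0.08, 0, 0, 0, -1]
  ]
}}

```text
t: 4.7
tool_pos: [0.5488, -0.2031, 0.0248]
orientation: [-2.485, -1.92, 0.001]
force: [1.0, 0.2, 0.5]
opening: 0.0006
```

```bash
python3 st.py
python3 - <<'E'
from h import *
d=read_camera("side"); crop(d,305,365,150,195,13,"sd8")
T=w2p(read_state()["tool_pos"]); print(T)
for x in(-17,0,17):
  for y in(-7.5,7.5):
    print(x,y,[((proj(d,p2w([T[0]+x,T[1]+y,z]))-[305,150])*13).round().tolist() for z in(25,35,45,55)])
E
```

```text
t 4.7 press [  -0.2 -182.    24.8] F press [0.93 0.42 0.51] open 0.0006 toolx in press [-0.001  1.     0.   ] tooly [ 1.     0.001 -0.001] toolz [-0.001  0.    -1.   ]
[-2.55772490e-02 -1.82165213e+02  2.50688793e+01]
-17 -7.5 [[451.0, 393.0], [451.0, 369.0], [452.0, 346.0], [453.0, 322.0]]
-17 7.5 [[423.0, 424.0], [424.0, 401.0], [424.0, 377.0], [425.0, 354.0]]
0 -7.5 [[401.0, 370.0], [402.0, 346.0], [402.0, 323.0], [403.0, 299.0]]
0 7.5 [[374.0, 401.0], [374.0, 378.0], [375.0, 354.0], [375.0, 331.0]]
17 -7.5 [[353.0, 347.0], [353.0, 323.0], [353.0, 300.0], [353.0, 276.0]]
17 7.5 [[325.0, 378.0], [325.0, 355.0], [326.0, 331.0], [326.0, 307.0]]
```

View pics/sd8.png

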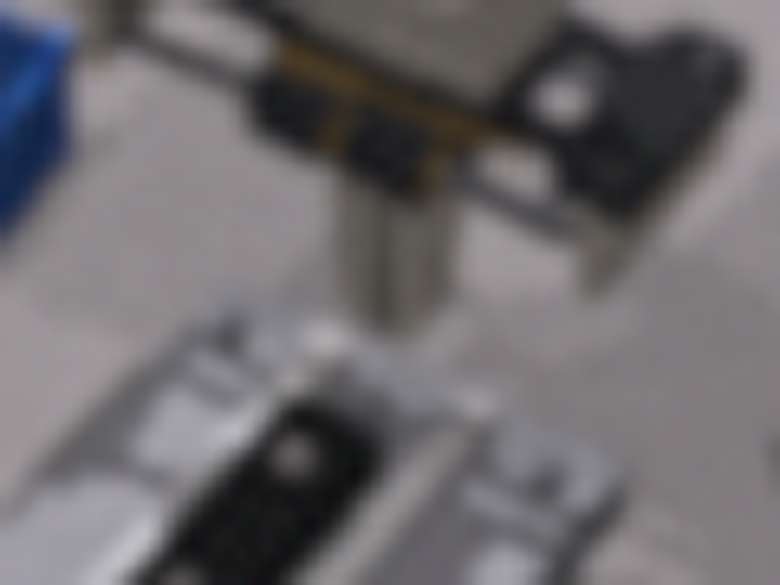

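The tip shows at z ≈ 46 with the TCP at 25, which confirms the ~20 mm offset. Lowering a further 13 mm puts the tip at about z ≈ 33.

Request:
{"api": "move_arm", "payload": {
  "series": [
    [0, 0, 0.03, 0, 0, 0, -1],
    [0, 0, 0.06, 0, 0, 0, -1],
    [0, 0, 0.09, 0, 0, 0, -1],
    [0, 0, 0.12, 0, 0, 0, -1],
    [0, 0, 0.13, 0, 0, 0, -1],
    [0, 0, 0.13, 0, 0, 0, -1]
  ]
}}

```text
t: 5.35
tool_pos: [0.5487, -0.2037, 0.0119]
orientation: [-2.486, -1.92, 0.0]
force: [-0.1, -0.6, 0.6]
opening: 0.0002
```

```bash
python3 st.py
python3 - <<'E'
from h import *
d=read_camera("side"); crop(d,305,365,150,195,13,"sd9")
T=w2p(read_state()["tool_pos"]); print(T)
E
```

```text
t 5.35 press [-1.000e-01 -1.826e+02  1.190e+01] F press [ 0.05 -0.65  0.64] open 0.0002 toolx in press [0. 1. 0.] tooly [ 1.    -0.    -0.001] toolz [-0.001  0.    -1.   ]
[-5.08604451e-03 -1.82607320e+02  1.21006446e+01]
```

View pics/sd9.png

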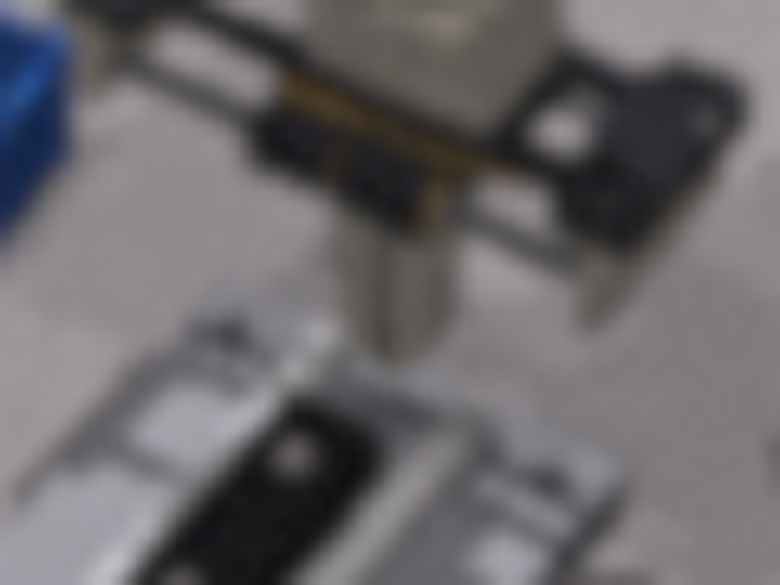

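Request:
{"api": "move_arm", "payload": {
  "series": [
    [0.1, 0, 0, 0, 0, 0, -1],
    [0.18, 0, 0, 0, 0, 0, -1],
    [0.23, 0, 0, 0, 0, 0, -1],
    [0.28, 0, 0, 0, 0, 0, -1],
    [0.33, 0, 0, 0, 0, 0, -1],
    [0.38, 0, 0, 0, 0, 0, -1],
    [0.43, 0, 0, 0, 0, 0, -1],
    [0.48, 0, 0, 0, 0, 0, -1]
  ]
}}

```text
t: 6.2
tool_pos: [0.5612, -0.1571, 0.0124]
orientation: [2.486, 1.92, 0.0]
force: [0.3, -0.2, 1.2]
opening: 0.0007
```

```bash
python3 st.py
python3 - <<'E'
from h import *
d=read_camera("side"); crop(d,285,355,155,205,11,"sd10");c=read_camera("scene"); crop(c,200,320,200,290,6,"sc10")
E
```

```text
t 6.2 press [   0.2 -134.3   12.4] F press [ 0.32 -0.12  1.19] open 0.0007 toolx in press [ 0.  1. -0.] tooly [ 1. -0.  0.] toolz [ 0. -0. -1.]
```

View pics/sd10.png

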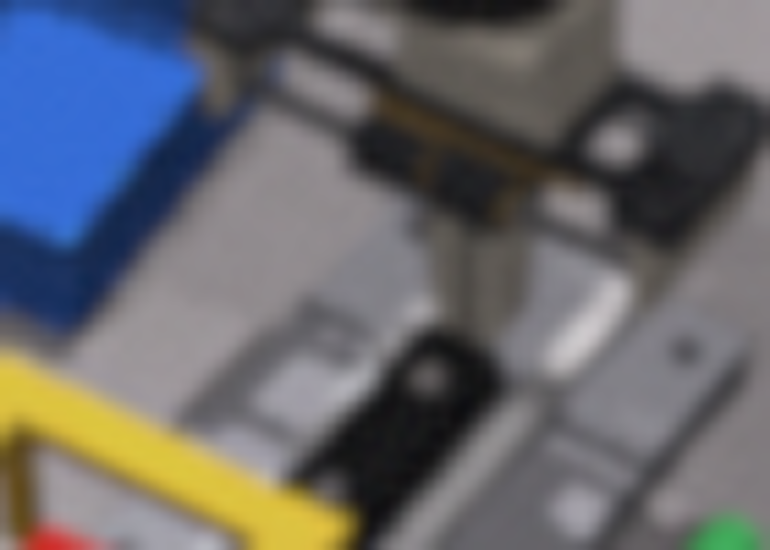

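View pics/sc10.png

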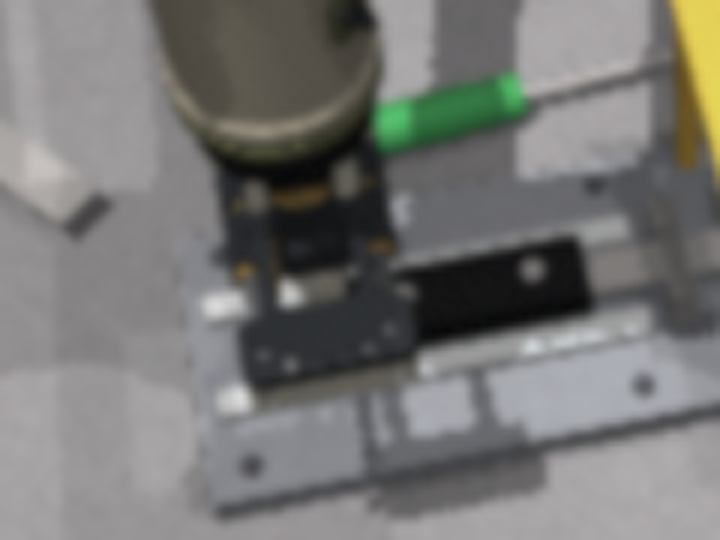

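The scraper moves: its front edge went from crop x 528 to 588, about 27 mm. About 32 mm remains.

Request:
{"api": "move_arm", "payload": {
  "series": [
    [0.05, 0, 0, 0, 0, 0, -1],
    [0.1, 0, 0, 0, 0, 0, -1],
    [0.15, 0, 0, 0, 0, 0, -1],
    [0.19, 0, 0, 0, 0, 0, -1],
    [0.22, 0, 0, 0, 0, 0, -1],
    [0.25, 0, 0, 0, 0, 0, -1],
    [0.27, 0, 0, 0, 0, 0, -1],
    [0.28, 0, 0, 0, 0, 0, -1]
  ]
}}

```text
t: 7.1
tool_pos: [0.5681, -0.13, 0.0121]
orientation: [-2.486, -1.92, 0.0]
force: [0.4, -0.9, -0.5]
opening: 0.0006
```

```bash
python3 st.py
```

```text
t 7.1 press [   0.  -106.4   12.1] F press [ 0.57 -0.8  -0.51] open 0.0006 toolx in press [-0.  1.  0.] tooly [ 1.  0. -0.] toolz [-0.  0. -1.]
```

Request:
{"api": "move_arm", "payload": {
  "series": [
    [0.01, 0, 0, 0, 0, 0, -1],
    [0.02, 0, 0, 0, 0, 0, -1],
    [0.03, 0, 0, 0, 0, 0, -1],
    [0.04, 0, 0, 0, 0, 0, -1],
    [0.05, 0, 0, 0, 0, 0, -1],
    [0.05, 0, 0, 0, 0, 0, -1]
  ]
}}

```text
t: 7.7
tool_pos: [0.5694, -0.1252, 0.0122]
orientation: [-2.486, -1.92, -0.0]
force: [-0.0, 0.4, 0.2]
opening: 0.0003
```

```bash
python3 st.py
```

```text
t 7.7 press [ 1.000e-01 -1.015e+02  1.220e+01] F press [-0.12  0.38  0.23] open 0.0003 toolx in press [-0.  1.  0.] tooly [1. 0. 0.] toolz [ 0.  0. -1.]
```

Request:
{"api": "move_arm", "payload": {
  "series": [
    [0.01, 0, 0, 0, 0, 0, -1],
    [0.02, 0, 0, 0, 0, 0, -1],
    [0.03, 0, 0, 0, 0, 0, -1],
    [0.03, 0, 0, 0, 0, 0, -1]
  ]
}}

```text
t: 8.1
tool_pos: [0.5702, -0.1226, 0.0123]
orientation: [2.486, 1.92, -0.0]
force: [0.0, -1.5, -0.2]
opening: 0.0006
```

```bash
python3 st.py;  python3 - <<'E'
from h import *
c=read_camera("scene"); crop(c,230,330,200,275,8,"sc11"); w=read_camera("wrist"); crop(w,200,460,0,300,2,"w11")
E
```

```text
t 8.1 press [  0.2 -98.7  12.3] F press [ 0.41 -1.47 -0.25] open 0.0006 toolx in press [-0.  1. -0.] tooly [1. 0. 0.] toolz [ 0. -0. -1.]
```

View pics/sc11.png

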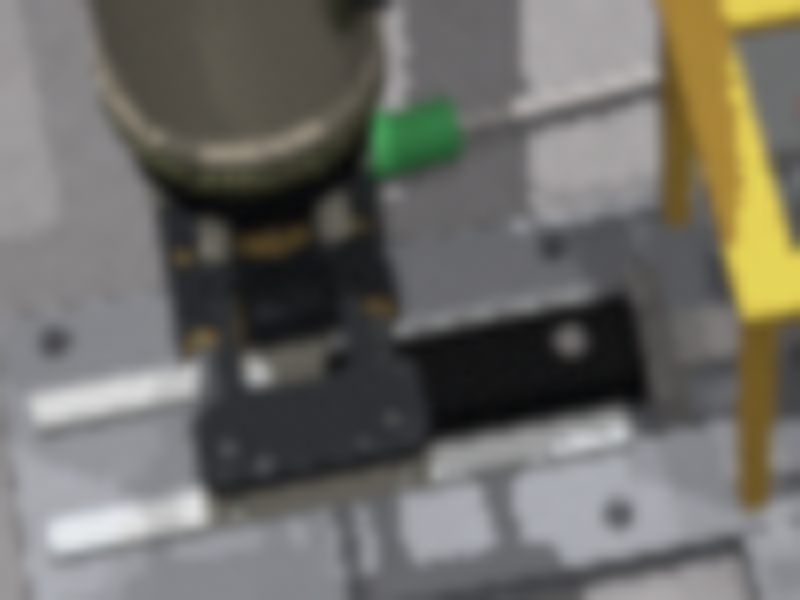

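View pics/w11.png

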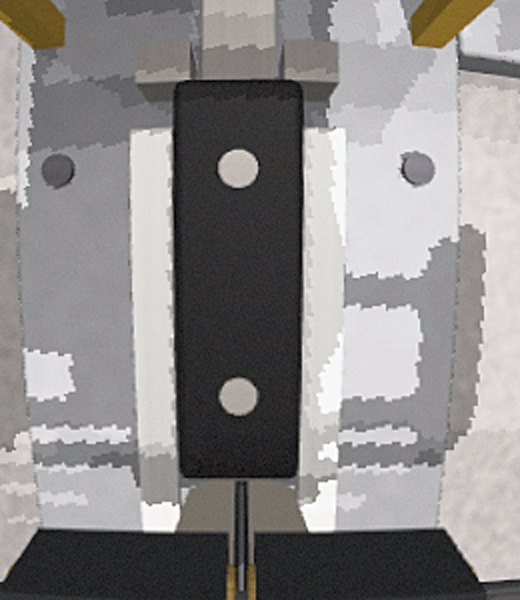

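The handle is at the stop blocks (wrist crop row ~82). I push on until the force clearly rises.

Request:
{"api": "move_arm", "payload": {
  "series": [
    [0.01, 0, 0, 0, 0, 0, -1],
    [0.02, 0, 0, 0, 0, 0, -1],
    [0.02, 0, 0, 0, 0, 0, -1]
  ]
}}

```text
t: 8.5
tool_pos: [0.5704, -0.1225, 0.0124]
orientation: [2.485, 1.918, -0.003]
force: [-2.9, -10.1, 0.7]
opening: 0.0005
```

```bash
python3 st.py
```

```text
t 8.5 press [  0.3 -98.6  12.4] F press [ -0.22 -10.47   0.75] open 0.0005 toolx in press [ 0.     1.    -0.003] tooly [ 1. -0.  0.] toolz [ 0.    -0.003 -1.   ]
```

Home: 10.5 N against the stop and the motion stalled at y = -98.6. Backing off and rising, then checking the scraper.

Request:
{"api": "move_arm", "payload": {
  "series": [
    [-0.05, 0, 0, 0, 0, 0, -1],
    [-0.15, 0, 0, 0, 0, 0, -1],
    [-0.3, 0, 0, 0, 0, 0, -1],
    [-0.4, 0, -0.3, 0, 0, 0, -1],
    [-0.4, 0, -0.7, 0, 0, 0, -1],
    [-0.4, 0, -1, 0, 0, 0, -1],
    [-0.4, 0, -1, 0, 0, 0, -1]
  ]
}}

```text
t: 9.2
tool_pos: [0.5638, -0.1616, 0.1183]
orientation: [2.481, 1.914, 0.008]
force: [0.8, -0.2, -0.3]
opening: 0.0005
```

Request:
{"api": "move_arm", "payload": {
  "series": [
    [0, 0, -0.4, 0, 0, 0, -1],
    [0, 0, -0.8, 0, 0, 0, -1],
    [0, 0, -0.8, 0, 0, 0, -1],
    [0, 0, -0.8, 0, 0, 0, -1],
    [0, 0, -0.8, 0, 0, 0, -1]
  ]
}}

```text
t: 9.7
tool_pos: [0.5595, -0.1593, 0.1903]
orientation: [-2.485, -1.918, 0.002]
force: [0.3, 0.8, -0.5]
opening: 0.0005
```

```bash
python3 st.py;  python3 - <<'E'
from h import *
c=read_camera("scene"); crop(c,230,330,200,275,8,"sc12"); w=read_camera("wrist"); cv2.imwrite("pics/w12.png",w["frame"][:,:,::-1])
hsv=cv2.cvtColor(w["frame"],cv2.COLOR_RGB2HSV)
m=cv2.inRange(hsv,(15,120,80),(35,255,255)); n,l,st,_=cv2.connectedComponentsWithStats(m); print(st[st[:,4]>300])
mr=cv2.inRange(hsv,(0,150,80),(8,255,255)); cs=max(cv2.findContours(mr,0,1)[0],key=cv2.contourArea)
Q=np.array([w2p(onz(w,p,.142,True)) for p in cs[:,0]])[:,:2]; print("paddle press",cv2.minAreaRect(Q.astype(np.float32)))
E
python3 st.py
```

```text
t 9.7 press [  -0.9 -137.   190.3] F press [ 0.07  0.86 -0.51] open 0.0005 toolx in press [0. 1. 0.] tooly [ 1.    -0.    -0.003] toolz [-0.003  0.    -1.   ]
[[     0      0    640    400 248944]
 [   240      0     35     38    553]
 [   367      0     36     38    544]
 [   119    336    324     36   5578]]
t 9.8 press [  -1.1 -136.7  189.9] F press [ 1.31 -0.01 -0.31] open 0.0007 toolx in press [0. 1. 0.] tooly [ 1.    -0.    -0.004] toolz [-0.004  0.    -1.   ]Traceback (most recent call last):
  File "<stdin>", line 5, in <module>
ValueError: max() iterable argument is empty
```

View pics/sc12.png

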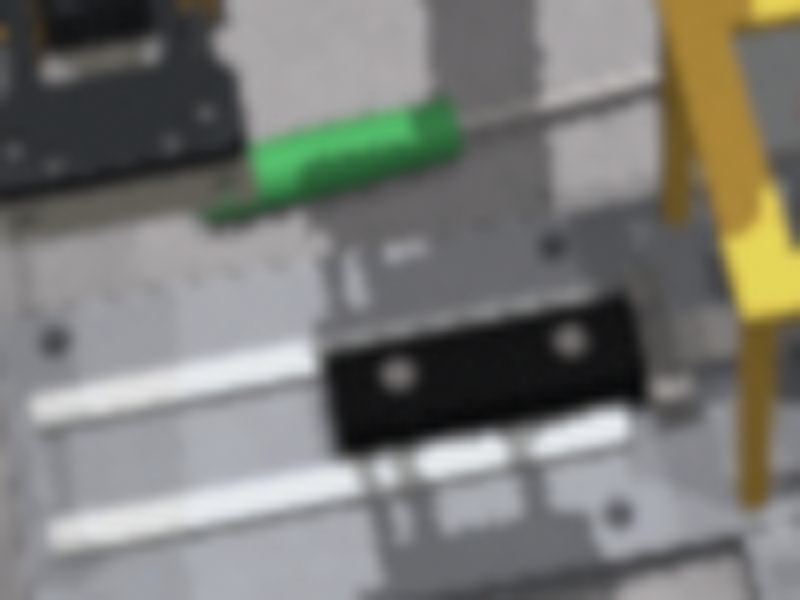

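View pics/w12.png

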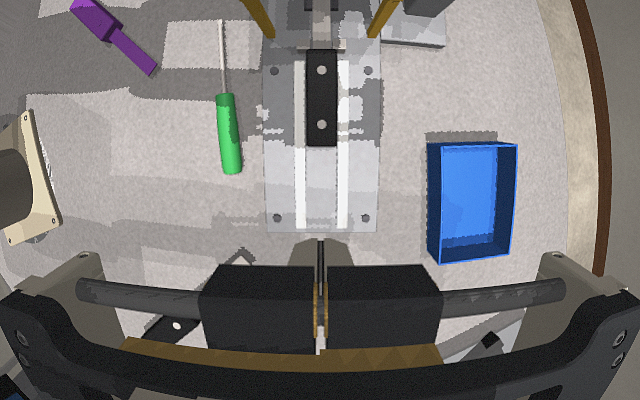

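The scraper stays home: its front edge is at crop x≈640, touching the blocks. The tray and driver are where they were. Moving over the guard at height.

Request:
{"api": "move_arm", "payload": {
  "series": [
    [0.4, 0, 0, 0, 0, 0, -1],
    [0.8, 0, 0, 0, 0, 0, -1],
    [1, 0, 0, 0, 0, 0, -1]
  ]
}}

```text
t: 10.1
tool_pos: [0.5854, -0.0598, 0.1905]
orientation: [-2.483, -1.92, 0.002]
force: [-0.3, 0.4, -0.2]
opening: 0.0004
```

Request:
{"api": "move_arm", "payload": {
  "series": [
    [0.4, 0, 0, 0, 0, 0, -1],
    [0.8, 0, 0, 0, 0, 0, -1],
    [1, 0, 0, 0, 0, 0, -1],
    [1, 0, 0, 0, 0, 0, -1],
    [1, 0, 0, 0, 0, 0, -1]
  ]
}}

```text
t: 10.6
tool_pos: [0.6104, 0.0343, 0.1908]
orientation: [-2.485, -1.921, 0.003]
force: [0.4, 0.7, -0.5]
opening: 0.0005
```

```bash
python3 st.py;  python3 - <<'E'
from h import *
w=read_camera("wrist"); cv2.imwrite("pics/w13.png",w["frame"][:,:,::-1])
c=read_camera("scene"); crop(c,260,400,160,270,5,"sc13")
hsv=cv2.cvtColor(w["frame"],cv2.COLOR_RGB2HSV)
mr=cv2.inRange(hsv,(0,150,80),(8,255,255)); cs=max(cv2.findContours(mr,0,1)[0],key=cv2.contourArea)
Q=np.array([w2p(onz(w,p,.142,True)) for p in cs[:,0]])[:,:2]; print("paddle press",cv2.minAreaRect(Q.astype(np.float32)))
E
python3 st.py
```

```text
t 10.6 press [ -0.6  63.2 190.8] F press [ 0.2   0.8  -0.48] open 0.0005 toolx in press [-0.001  1.    -0.001] tooly [ 1.     0.001 -0.002] toolz [-0.002 -0.001 -1.   ]
paddle press ((0.2937602996826172, 100.01333618164062), (38.772361755371094, 39.05638122558594), 0.06823509186506271)
t 10.7 press [-1.000e-01  6.220e+01  1.914e+02] F press [-0.4  -0.88 -0.31] open 0.0006 toolx in press [ 0.001  1.    -0.001] tooly [ 1.    -0.001 -0.001] toolz [-0.001 -0.001 -1.   ]
```

View pics/w13.png

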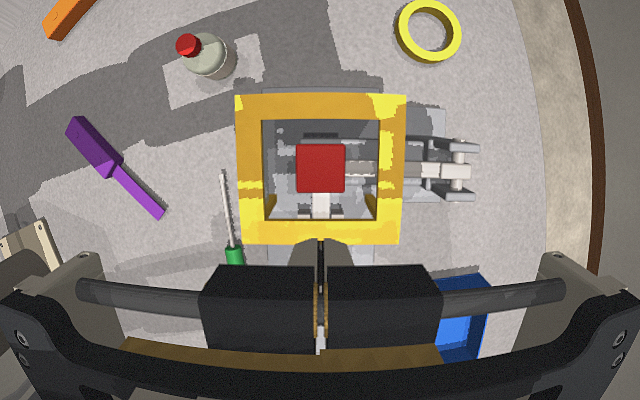

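View pics/sc13.png

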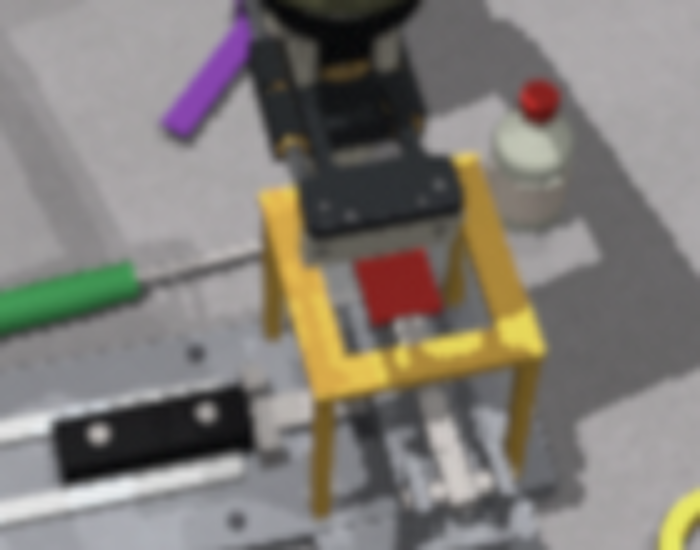

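The paddle measures (0.3, 100.0) in the press frame, as it should. Moving the fingers over its centre.

Request:
{"api": "move_arm", "payload": {
  "series": [
    [0.2, 0, 0, 0, 0, 0, -1],
    [0.38, 0, 0, 0, 0, 0, -1],
    [0.38, 0, 0, 0, 0, 0, -1],
    [0.38, 0, 0, 0, 0, 0, -1],
    [0.38, 0, 0, 0, 0, 0, -1],
    [0.38, 0, 0, 0, 0, 0, -1]
  ]
}}

```text
t: 11.3
tool_pos: [0.6207, 0.0704, 0.1922]
orientation: [2.487, 1.919, -0.0]
force: [0.0, -0.1, -0.8]
opening: 0.0002
```

```bash
python3 st.py;  python3 - <<'E'
from h import *
c=read_camera("scene"); crop(c,260,400,160,270,5,"sc14");c=read_camera("side"); crop(c,240,340,140,230,6,"sd14")
E
python3 st.py
```

```text
t 11.3 press [  0.2 100.7 192.2] F press [ 0.05 -0.09 -0.79] open 0.0002 toolx in press [ 0.001  1.    -0.   ] tooly [ 1.    -0.001 -0.   ] toolz [-0. -0. -1.]
t 11.4 press [  0.2 100.9 192.3] F press [0.17 0.18 0.02] open 0.0007 toolx in press [ 0.001  1.    -0.   ] tooly [ 1.    -0.001 -0.   ] toolz [-0. -0. -1.]
```

View pics/sd14.png

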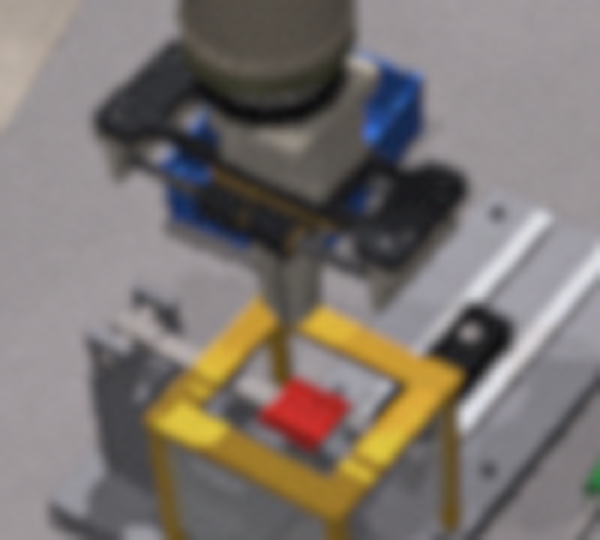

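The fingers stand over the paddle with the tip well above the roof. Descending to about roof level, then slowly onto the paddle.

Request:
{"api": "move_arm", "payload": {
  "series": [
    [-0.005, 0, 0.15, 0, 0, 0, -1],
    [-0.005, 0, 0.3, 0, 0, 0, -1],
    [-0.005, 0, 0.45, 0, 0, 0, -1],
    [-0.005, 0, 0.55, 0, 0, 0, -1],
    [-0.005, 0, 0.6, 0, 0, 0, -1],
    [-0.005, 0, 0.6, 0, 0, 0, -1],
    [-0.005, 0, 0.6, 0, 0, 0, -1]
  ]
}}

```text
t: 12.1
tool_pos: [0.6209, 0.0706, 0.1326]
orientation: [2.486, 1.92, 0.001]
force: [1.1, 0.2, 0.7]
opening: 0.0006
```

```bash
python3 st.py;  python3 - <<'E'
from h import *
c=read_camera("scene"); crop(c,260,400,160,270,5,"sc15");c=read_camera("side"); crop(c,240,340,140,230,6,"sd15")
E
python3 st.py
```

```text
t 12.1 press [  0.3 101.  132.6] F press [1.03 0.53 0.74] open 0.0006 toolx in press [-0.  1.  0.] tooly [1.    0.    0.001] toolz [ 0.001  0.    -1.   ]
t 12.2 press [  0.7 101.1 133.2] F press [-0.64  0.43  0.34] open 0.001 toolx in press [0. 1. 0.] tooly [ 1.    -0.     0.001] toolz [ 0.001  0.    -1.   ]
```

View pics/sd15.png

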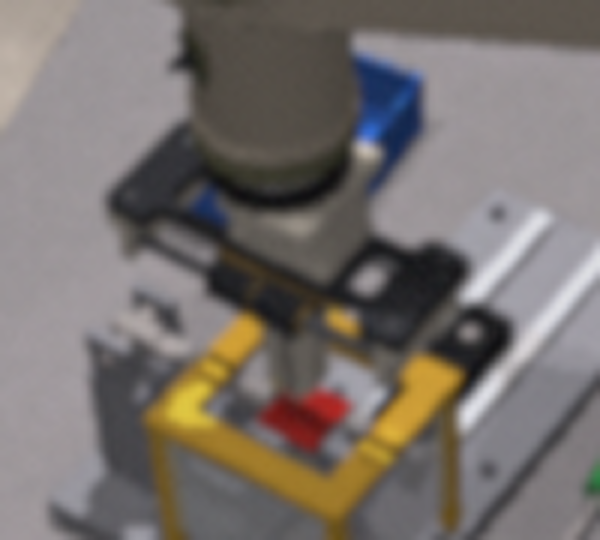

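View pics/sc15.png

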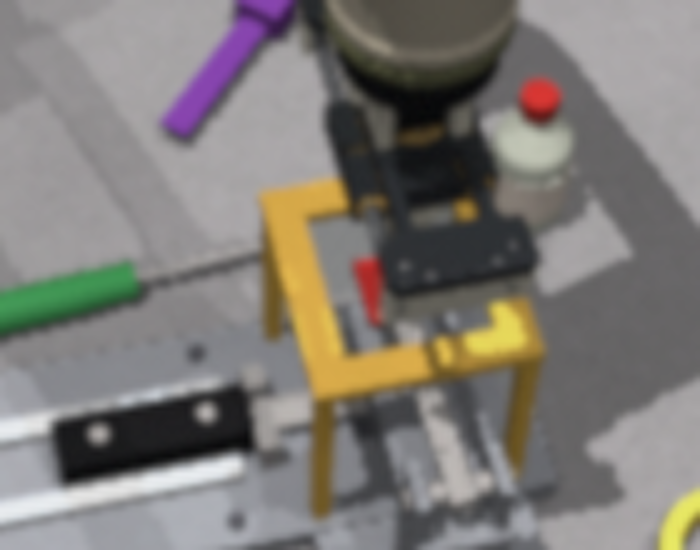

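Request:
{"api": "move_arm", "payload": {
  "series": [
    [-0.01, 0, 0.04, 0, 0, 0, -1],
    [-0.01, 0, 0.07, 0, 0, 0, -1],
    [-0.01, 0, 0.1, 0, 0, 0, -1],
    [-0.01, 0, 0.12, 0, 0, 0, -1],
    [-0.01, 0, 0.14, 0, 0, 0, -1],
    [-0.01, 0, 0.16, 0, 0, 0, -1],
    [-0.01, 0, 0.18, 0, 0, 0, -1],
    [-0.01, 0, 0.2, 0, 0, 0, -1]
  ]
}}

```text
t: 13.0
tool_pos: [0.6204, 0.0696, 0.1121]
orientation: [-2.487, -1.92, -0.0]
force: [0.4, -0.6, 1.0]
opening: 0.0006
```

```bash
python3 st.py
```

```text
t 13.0 press [1.000e-01 9.990e+01 1.121e+02] F press [ 0.5  -0.47  1.01] open 0.0006 toolx in press [0. 1. 0.] tooly [ 1. -0.  0.] toolz [ 0.  0. -1.]
```

Request:
{"api": "move_arm", "payload": {
  "series": [
    [0, 0, 0.02, 0, 0, 0, -1],
    [0, 0, 0.04, 0, 0, 0, -1],
    [0, 0, 0.06, 0, 0, 0, -1],
    [0, 0, 0.08, 0, 0, 0, -1],
    [0, 0, 0.08, 0, 0, 0, -1]
  ]
}}

```text
t: 13.5
tool_pos: [0.6203, 0.0696, 0.1041]
orientation: [-2.486, -1.92, 0.0]
force: [-3.7, 0.4, 4.5]
opening: 0.0002
```

```bash
python3 st.py;python3 - <<'E'
from h import *
c=read_camera("side"); crop(c,250,330,170,230,9,"sd16")
E
```

```text
t 13.5 press [ -0.   99.9 104.1] F press [-3.63 -0.57  4.51] open 0.0002 toolx in press [-0.  1.  0.] tooly [ 1.  0. -0.] toolz [-0.  0. -1.]
```

View pics/sd16.png

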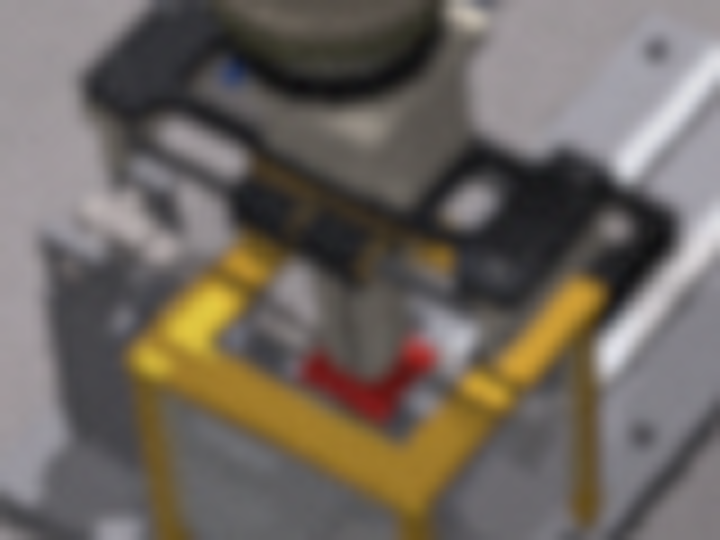

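The paddle is moving down (Fz 4.5 N). Carrying on to the lower stop.

Request:
{"api": "move_arm", "payload": {
  "series": [
    [0, 0, 0.03, 0, 0, 0, -1],
    [0, 0, 0.05, 0, 0, 0, -1],
    [0, 0, 0.07, 0, 0, 0, -1],
    [0, 0, 0.08, 0, 0, 0, -1],
    [0, 0, 0.08, 0, 0, 0, -1]
  ]
}}

```text
t: 14.05
tool_pos: [0.6208, 0.0696, 0.0966]
orientation: [2.486, 1.92, 0.001]
force: [-2.5, 0.9, 6.3]
opening: 0.0003
```

```bash
python3 st.py
```

```text
t 14.05 press [  0.5 100.   96.6] F press [-2.67  0.2   6.3 ] open 0.0003 toolx in press [0. 1. 0.] tooly [ 1.    -0.     0.001] toolz [ 0.001  0.    -1.   ]
```

Request:
{"api": "move_arm", "payload": {
  "series": [
    [0, 0, 0.01, 0, 0, 0, -1],
    [0, 0, 0.02, 0, 0, 0, -1],
    [0, 0, 0.03, 0, 0, 0, -1],
    [0, 0, 0.04, 0, 0, 0, -1],
    [0, 0, 0.04, 0, 0, 0, -1]
  ]
}}

```text
t: 14.55
tool_pos: [0.6211, 0.0695, 0.0929]
orientation: [2.486, 1.919, 0.002]
force: [-1.2, -0.4, 6.4]
opening: 0.0007
```

```bash
python3 st.py
```

```text
t 14.55 press [  0.8 100.   92.9] F press [-1.07 -0.64  6.44] open 0.0007 toolx in press [0. 1. 0.] tooly [ 1.    -0.     0.002] toolz [ 0.002  0.    -1.   ]
```

Request:
{"api": "move_arm", "payload": {
  "series": [
    [0, 0, 0.01, 0, 0, 0, -1],
    [0, 0, 0.02, 0, 0, 0, -1],
    [0, 0, 0.03, 0, 0, 0, -1],
    [0, 0, 0.03, 0, 0, 0, -1]
  ]
}}

```text
t: 14.95
tool_pos: [0.6214, 0.0694, 0.0901]
orientation: [2.485, 1.919, 0.003]
force: [-0.6, 0.2, 7.8]
opening: 0.0006
```

```bash
python3 st.py
python3 - <<'E'
from h import *
c=read_camera("side"); crop(c,250,330,170,230,9,"sd17");c=read_camera("scene"); crop(c,290,380,180,270,6,"sc17")
E
```

```text
t 14.95 press [  1.2 100.   90.1] F press [-0.63  0.04  7.82] open 0.0006 toolx in press [0. 1. 0.] tooly [ 1.    -0.     0.002] toolz [ 0.002  0.    -1.   ]
```

View pics/sd17.png

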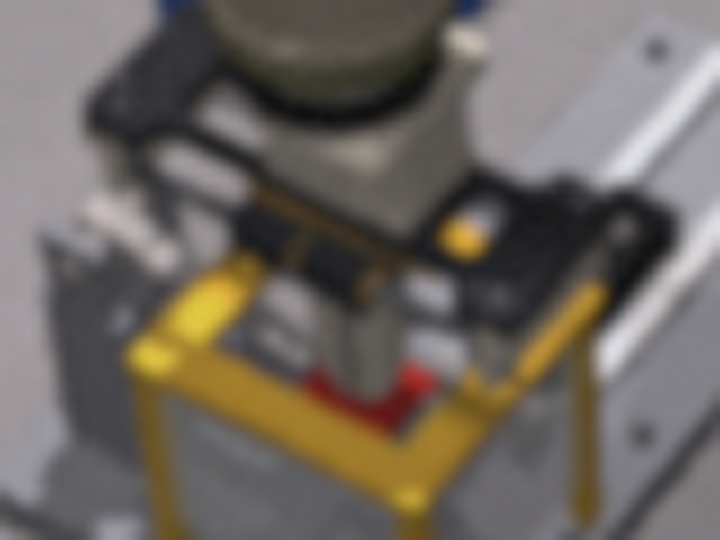

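View pics/sc17.png

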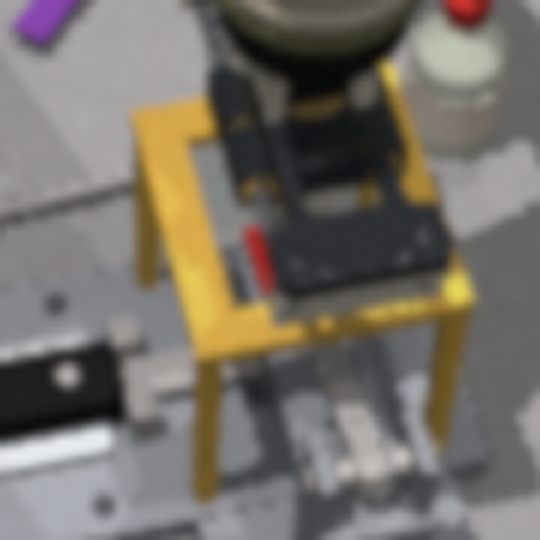

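Request:
{"api": "move_arm", "payload": {
  "series": [
    [0, 0, 0.01, 0, 0, 0, -1],
    [0, 0, 0.02, 0, 0, 0, -1],
    [0, 0, 0.02, 0, 0, 0, -1]
  ]
}}

```text
t: 15.35
tool_pos: [0.6216, 0.0694, 0.0896]
orientation: [2.485, 1.919, 0.003]
force: [-5.7, -0.1, 15.1]
opening: 0.0005
```

```bash
python3 st.py
```

```text
t 15.35 press [  1.3 100.1  89.6] F press [-5.52 -1.55 15.13] open 0.0005 toolx in press [0.    1.    0.001] tooly [ 1.    -0.     0.003] toolz [ 0.003  0.001 -1.   ]
```

Lower stop reached: the force jumped to 15 N with the motion stalled. Adding a little and holding for about a second.

Request:
{"api": "move_arm", "payload": {
  "series": [
    [0, 0, 0.005, 0, 0, 0, -1],
    [0, 0, 0.005, 0, 0, 0, -1],
    [0, 0, 0.005, 0, 0, 0, -1],
    [0, 0, 0.005, 0, 0, 0, -1],
    [0, 0, 0.005, 0, 0, 0, -1],
    [0, 0, 0.005, 0, 0, 0, -1]
  ]
}}

```text
t: 15.95
tool_pos: [0.6216, 0.0694, 0.0895]
orientation: [2.485, 1.919, 0.004]
force: [-7.8, -0.6, 17.3]
opening: 0.0009
```

Request:
{"api": "move_arm", "payload": {
  "series": [
    [0, 0, 0, 0, 0, 0, -1],
    [0, 0, 0, 0, 0, 0, -1],
    [0, 0, 0, 0, 0, 0, -1],
    [0, 0, 0, 0, 0, 0, -1],
    [0, 0, 0, 0, 0, 0, -1]
  ]
}}

```text
t: 16.45
tool_pos: [0.6216, 0.0694, 0.0895]
orientation: [2.485, 1.919, 0.004]
force: [-8.0, -0.3, 17.7]
opening: 0.0004
```

```bash
python3 st.py
```

```text
t 16.45 press [  1.3 100.1  89.5] F press [-7.69 -2.34 17.68] open 0.0004 toolx in press [0.    1.    0.001] tooly [ 1.    -0.     0.003] toolz [ 0.003  0.001 -1.   ]
```

Held at the stop for about 1.1 s at 17 N. Rising slowly, straight up.

Request:
{"api": "move_arm", "payload": {
  "series": [
    [0, 0, -0.04, 0, 0, 0, -1],
    [0, 0, -0.09, 0, 0, 0, -1],
    [0, 0, -0.15, 0, 0, 0, -1],
    [0, 0, -0.22, 0, 0, 0, -1],
    [0, 0, -0.3, 0, 0, 0, -1],
    [0, 0, -0.5, 0, 0, 0, -1],
    [0, 0, -0.8, 0, 0, 0, -1],
    [0, 0, -1, 0, 0, 0, -1]
  ]
}}

```text
t: 17.25
tool_pos: [0.6209, 0.0694, 0.1885]
orientation: [2.486, 1.919, 0.002]
force: [0.2, 0.6, 0.6]
opening: 0.0003
```

Request:
{"api": "move_arm", "payload": {
  "series": [
    [0, 0, -0.3, 0, 0, 0, -1],
    [-0.3, 0, -0.5, 0, 0, 0, -1],
    [-0.6, 0, -0.5, 0, 0, 0, -1],
    [-0.8, 0, -0.5, 0, 0, 0, -1],
    [-0.8, 0, -0.5, 0, 0, 0, -1]
  ]
}}

```text
t: 17.75
tool_pos: [0.5998, -0.0103, 0.2369]
orientation: [2.489, 1.916, -0.001]
force: [-0.0, 0.4, 0.2]
opening: 0.0002
```

```bash
python3 st.py
python3 - <<'E'
from h import *
w=read_camera("wrist"); cv2.imwrite("pics/w18.png",w["frame"][:,:,::-1])
c=read_camera("scene"); cv2.imwrite("pics/sc18f.png",c["frame"][:,:,::-1]); crop(c,230,380,165,280,5,"sc18")
hsv=cv2.cvtColor(w["frame"],cv2.COLOR_RGB2HSV)
mr=cv2.inRange(hsv,(0,150,80),(8,255,255)); cs=max(cv2.findContours(mr,0,1)[0],key=cv2.contourArea)
Q=np.array([w2p(onz(w,p,.142,True)) for p in cs[:,0]])[:,:2]; print("paddle press",cv2.minAreaRect(Q.astype(np.float32)))
E
```

```text
t 17.75 press [  0.5  17.4 236.9] F press [-0.15  0.4   0.17] open 0.0002 toolx in press [ 0.003  1.    -0.001] tooly [ 1.    -0.003  0.   ] toolz [ 0.    -0.001 -1.   ]
paddle press ((0.26140594482421875, 100.19727325439453), (38.786128997802734, 38.30547332763672), 89.77935791015625)
```

View pics/w18.png

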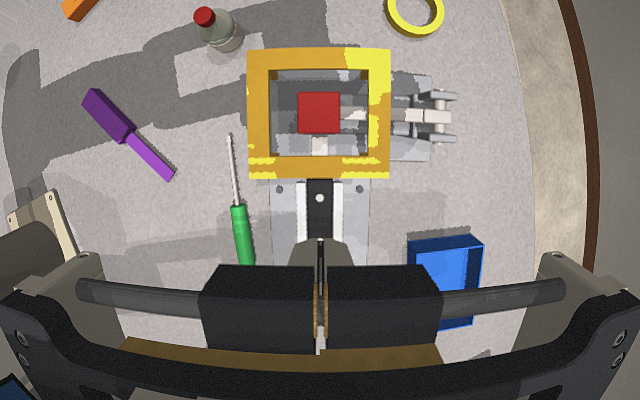

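View pics/sc18.png

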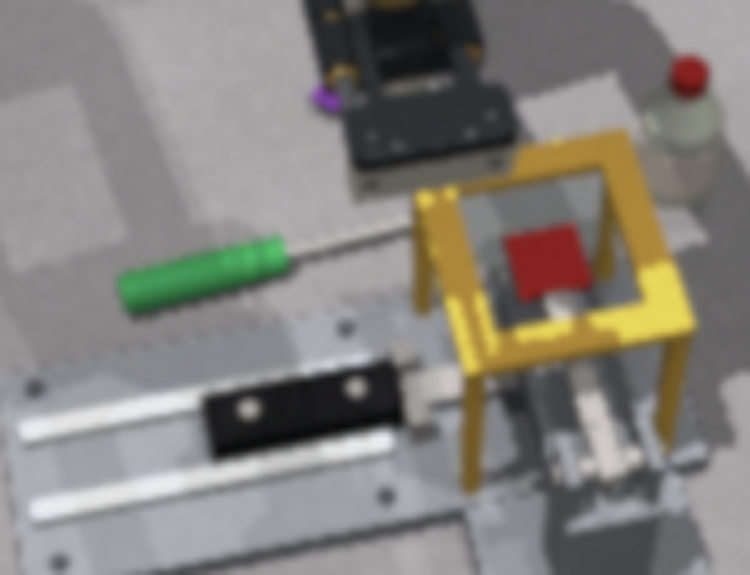

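The paddle is level at its rest place again, the scraper is against the blocks, and the other things are where they were. Handing in.

```bash
python3 -c "
from plant import *
print(close_job())"
```

```text
the job is handed in; nothing more can be done
None
```

I pushed the scraper home, pressed and released the lever, and handed the job in at about 17.9 s of the 46 s allowed. No verdict was reported.

- **Scraper:** I pushed it along the channel with closed fingers until it stalled at the stop blocks at about 10 N. The last picture shows the handle still touching the blocks, with its front edge where it was when pressed.
- **Lever:** I pressed the paddle through the opening until the force jumped and the motion stopped, held it about 1.1 s at 15 to 18 N, then rose straight up. Afterwards the paddle measured at (0.3, 100.2) mm in the press frame, the same as before pressing.
- **Guard and other objects:** There was no sign of contact with the guard, only small sideways forces up to about 8 N during the hold, which I put down to the tilting paddle. The tray, bottle, screwdriver and tape roll look unmoved in the last pictures.
- **Disagreement found:** The closed fingertips sit about 20 to 25 mm behind the reported TCP. My first push therefore passed above the handle without moving it. I measured the offset in the pictures and pushed again lower.
- **Measurement spread:** The views disagreed by a few mm on the tail position (-144 to -152 mm), so I judged "home" and "fully down" by force and stall rather than by position.

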